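# Lower the jacked caddy bracket with the release valve

### The job

The caddy bracket beside the washbasin is propped up on a small jack: push the release lever by its upright peg just far enough open (counter-clockwise) that the bracket sinks slowly, never faster than 30 mm a second, until its plate rests on the two posts. Then push the lever back shut, pressing it home against its seat with a push of at least 8 N at the peg, and let go. The peg is brittle: nudge it with the fingertips rather than gripping it and never load the valve with more than 20 N, do not touch the jack, bracket or caddy, and leave the other things on the counter where they are.

Things in the scene. Friction and masses are not known exactly. Their poses are not given: they have to be found in the camera images.
- station: Fixed bare metal base plate of the jack, 8 mm thick; origin at counter height under the ram's vertical axis, x from the valve side (-x, front) to the rusty upright (260 mm high, 92 mm behind the ram). The plate spans x -155 to +115, y -130 to +70 mm of its frame. Two rest posts, 130 mm high, stand at x 20, y +-52 mm.
- jack: Fixed bottle jack, 52 mm diameter, 113 mm high, origin and axes as the station. It carries the sliding bracket with the caddy (85 x 100 x 95 mm, cutlery to 190 mm above the plate) and a mug hanging 75 to 155 mm to +y. The bracket reaches 55 mm in front of (-x of) the ram axis. Not to be touched.
- carriage (a joint): Height in m of the bracket above its rest posts: 0 = plate resting on both posts, at most 0.06; starts between 0.035 and 0.055. It stays put with the valve shut. Its load differs from run to run (0.7 to 1.4 kg, unseen).
- plate (a point): Point on the underside of the bracket plate (110 x 130 x 5 mm) on the ram axis; 130 mm above the counter when the plate is down on its posts.
- valve: Fixed release valve: upright housing 76 mm in diameter and 46 mm high on the base plate, 105 mm in front of (-x) and 70 mm to the -y side of the ram axis; origin on its vertical axis at counter height, axes as the station. It carries the lever.
- spindle (a point): The lever's vertical turning axis, 46 mm above the counter. At the peg, opening takes 1 to 4 N and closing 4 to 6 N. Inside, a springy seat stops the closing at an unseen, worn angle, first felt somewhere from 0.08 to -0.10 rad; from there the force at the peg rises by about 2 N per mm at the peg.
- peg_top (a point): Top centre of the lever's upright peg: black plastic, 16 mm diameter, standing from 55 to 97 mm above the counter, 60 mm from the spindle axis at the end of a flat steel arm (12 mm wide, top of arm 55 mm above the counter). Nothing else stands within 60 mm of its path above the arm.
- lever (a joint): Lever angle in rad, growing counter-clockwise from above (opening); at 0 the arm points pi - 0.6 rad from the station's x axis, at 0.6 straight to -x. Starts lightly shut, 0.12 to 0.22; end stop 1.5. Somewhere from 0.36 to 0.74 (earlier for a heavier load) the bracket begins to sink; each further 0.1 adds about 14 mm/s, turning back slows and stops it. It stays where it is left.
- soap: Bystander: white soap bottle, 60 mm diameter, 150 mm high, origin under its centre.
- tumbler: Bystander: clear tumbler, 72 mm diameter, 95 mm high, origin under its centre.
- nailbrush: Bystander: nail brush, 90 x 40 x 30 mm, origin under its centre.
- spanner: Bystander: spanner 150 mm long lying flat beside the base plate.
- jar: Bystander: small screw jar, 56 mm diameter, 60 mm high, origin under its centre.
- driver: Bystander: screwdriver 170 mm long lying flat.
- soapbar: Bystander: bar of soap, 80 x 50 x 24 mm, origin under its centre.

How it is judged:
By the outcome, as a careful person would: the job done as asked, in the order asked, and still so for the second after the job is handed in, with the robot touching nothing.
It also fails if it takes over 72 s, if anything falls off the work surface, if the arm or the gripper's body presses on something with over 40 N, if the wrist force passes 120 N, or if a joint passes its speed limit or range.

### The arm

A 6-joint arm with a two-finger parallel gripper is mounted at the origin on the work surface. World frame = base frame: x ahead of the robot, y to its left, z up, the work surface at z = 0. Lengths are in m, angles in degrees, forces in N, time in s.
With the tool pointing down it reaches from about 0.3 to 0.825 m from the base axis. Payload 5.4 kg.
Tool frame: the origin (TCP) lies at the very end of the fingers, on their centre line; the grasp point (between the pads) lies 19 mm behind it; y points along the fingers, z is the direction in which the jaws open and shut, and the axes are right-handed (so a half turn about y gives the same grasp; the last joint's range is limited). The gripper opens to 92 mm and grips with 3 to 60 N. Pads are 20 mm wide; open, the fingers measure 128 mm over their backs; the gripper's body (75 mm by 189 mm) begins 69 mm behind the grasp point.
Start: joints at [64.28, 9.076, 91.501, -0, 79.423, -12.038], TCP at [0.136, 0.559, 0.215] pointing down, gripper open.
Joint ranges: [-166.64, 166.64], [-54.1, 131.32], [10.49, 154.53], [-73.88, 253.88], [9.74, 151.15], [-171.62, 171.62]. Speed limits (degrees/s): [147.25, 147.25, 180, 180, 180, 180].

### API

Orientations are given as a 3x3 rotation matrix whose columns are the frame's x, y, z axes.
In Python, from workcell import ctrl, viewer gives the robot as it stands. The module is installed in compiled form; this text tells all that it offers.
- The arm moves only by the tool arm_command, never from a script. Its argument "commands" is a list of rows, each an object with "fingers": the opening, from 0 (shut) to 1 (fully open); "offset": the shift along the tool's x, y, z in mm, a list of three; "turn": the turn about the tool's y in rad. In form: [{"fingers": fingers, "offset": [tx, ty, tz], "turn": turn}, ...]. A call has 1 to 12 rows; each row is the pose to reach, as a shift and turn from the pose commanded when the call began, along the tool's axes at that moment; what a row does not reach only later rows make up. A row lasts 1/10 s, in which the tool goes at most 50 mm and 8.59 degrees, less where a joint would pass 70% of its speed; a pose out of reach is approached as far as the arm can. A call with a gripper value outside its range is refused whole. The fingers move at their own pace and stop on an object; "squeeze" is the grip in N (left out, the last holds). Time passes only in rows, so rows that repeat a pose let the fingers close. It gives the time, the measured TCP pose, the force and the opening at its end, in the units of the state.
- ctrl.get_state(): the state, without advancing time (a new reading comes with each control period).
- viewer.snapshot(name): name is "side" or "top"; returns a dict with "color" (384x512x3 uint8, blue, green, red), "depth" (384x512 float32, m along the optical axis (not along the pixel's ray), 0 where there is no reading), "intrinsics" (3x3 intrinsics, pixels), "extrinsics" (4x4, takes a point from world to camera coordinates). Camera axes: x right, y up, looking along -z (the intrinsics and any distortion apply to the point x, -y, -z); pixel columns grow to the right and rows downward; lengths in m; the calibration is good to about 2 mm. A picture is of the moment at which its call begins.
- ctrl.finish_job(): hands the job in, once; it reports no verdict.
The state is a dict: "time_s": time; "joint_pos": joint angles; "qvel": joint speeds; "tau": joint torques, N m; "eef_pos": TCP position; "eef_rot": TCP orientation; "ft_force": force on the tool from outside, world axes, zero at the start; "wrist_torque": the same for the moment, N m; "gripper_width": finger opening in m.
Only numpy, scipy, OpenCV 4.12 (cv2) and the standard library are available. Lean on these libraries where they do the work, as an engineer would, in place of code of your own. Each camera call takes 0.05 s, during which the arm holds its last target.

## Working session

There is one attempt and no reset: what is moved stays moved. The work goes in short steps, Python scripts to look and compute and a tool call to move; the robot and the scene stay as the last step left them, time stands still between calls to the robot, and variables do not carry over. Pictures are saved under pics/ and viewed, and the job is handed in when it is done.

Besides the shell and the picture viewer there is one more tool, called after "Emit:" as name([rows], argument=value, ...), one row to a line, values as JSON. arm_command: Moves the arm, as the interface text tells. Its arguments: {"type":"object","properties":{"commands":{"type":"array"},"squeeze":{"type":"number"}},"required":["commands"]}

```bash
mkdir -p pics; python3 - <<'E'
from workcell import ctrl, viewer
import cv2,numpy as np
np.set_printoptions(precision=4,suppress=True)
s=ctrl.get_state()
for k,v in s.items(): print(k,np.array(v))
for n in("side","top"):
    d=viewer.snapshot(n); cv2.imwrite(f"pics/{n}0.png",d["color"]); np.savez(f"{n}0.npz",**d)
    print(n,d["intrinsics"],d["extrinsics"],[k for k in d])
E
```

```text
time_s 0.0
joint_pos [ 64.2784   9.112   91.5697   0.0005  79.4221 -12.0368]
qvel [ 0.073   0.1077  0.0171 -0.0957 -0.0705 -0.0435]
tau [ -0.     -38.5575 -32.211    0.0703   0.038   -0.0001]
eef_pos [0.1358 0.5581 0.2136]
eef_rot [[ 0.9716 -0.0008  0.2366]
 [-0.2366 -0.0016  0.9716]
 [-0.0004 -1.     -0.0018]]
ft_force [-0.3261  0.3782 -0.089 ]
wrist_torque [-0.0181 -0.0215 -0.0954]
gripper_width 0.09166449182436547
side [[395.2326   0.     260.5261]
 [  0.     395.2326 194.1201]
 [  0.       0.       1.    ]] [[ 0.3888 -0.9212  0.0185 -0.2695]
 [ 0.6989  0.3079  0.6455 -0.4293]
 [-0.6003 -0.2381  0.7635 -1.0321]
 [ 0.      0.      0.      1.    ]] ['color', 'depth', 'intrinsics', 'extrinsics']
top [[393.7487   0.     256.3955]
 [  0.     393.7487 194.7973]
 [  0.       0.       1.    ]] [[-0.0051 -0.9998  0.0184 -0.0783]
 [ 0.9906 -0.0025  0.137  -0.5833]
 [-0.1369  0.0189  0.9904 -1.247 ]
 [ 0.      0.      0.      1.    ]] ['color', 'depth', 'intrinsics', 'extrinsics']
```

View pics/side0.png

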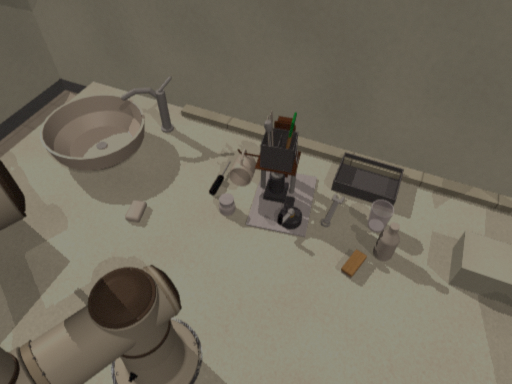

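View pics/top0.png

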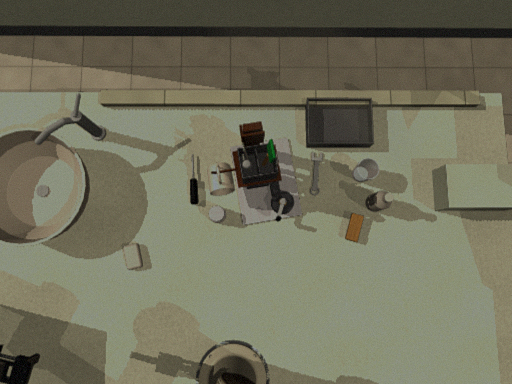

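The station is near pixel (270,180) in the top view and (283,200) in the side view. The valve is the dark disc at (282,203) top and (290,217) side. Next I'll zoom in.

```bash
cat > h.py <<'E'
import numpy as np,cv2
np.set_printoptions(precision=4,suppress=True)
def ray(d,u,v):
    K=d["intrinsics"];E=d["extrinsics"];R=E[:3,:3];t=E[:3,3]
    c=-R.T@t; r=R.T@np.array([(u-K[0,2])/K[0,0],-(v-K[1,2])/K[1,1],-1]); return c,r
def onz(d,u,v,z):
    c,r=ray(d,u,v); return c+r*(z-c[2])/r[2]
def dep(d,u,v):
    c,r=ray(d,u,v); return c+r*d["depth"][int(round(v)),int(round(u))]
def proj(d,p):
    K=d["intrinsics"];E=d["extrinsics"];q=E[:3,:3]@np.array(p)+E[:3,3]
    return K[0,2]+K[0,0]*q[0]/-q[2],K[1,2]+K[1,1]*-q[1]/-q[2]
def tri(d1,p1,d2,p2):
    c1,r1=ray(d1,*p1);c2,r2=ray(d2,*p2)
    A=np.c_[r1,-r2];s=np.linalg.lstsq(A,c2-c1,rcond=None)[0]
    a=c1+r1*s[0];b=c2+r2*s[1];return (a+b)/2,np.linalg.norm(a-b)
E
python3 - <<'E'
import numpy as np,cv2
for n,(x,y,w,h) in dict(side=(215,130,110,110),top=(200,130,115,100)).items():
    c=np.load(n+"0.npz")["color"][y:y+h,x:x+w]
    c=cv2.convertScaleAbs(c,alpha=1.5,beta=15)
    cv2.imwrite(f"pics/{n}0z.png",cv2.resize(c,None,fx=5.4,fy=5.4,interpolation=cv2.INTER_CUBIC))
E
```

```text
(no output)
```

View pics/side0z.png

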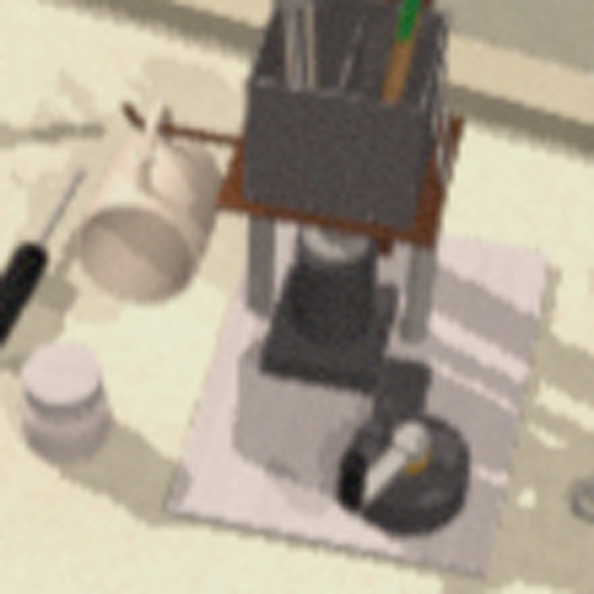

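View pics/top0z.png

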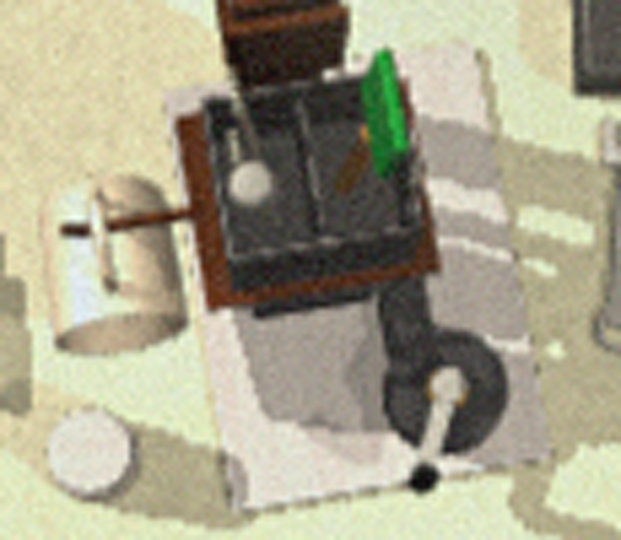

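```bash
python3 - <<'E'
from h import *
T=dict(np.load("top0.npz"));S=dict(np.load("side0.npz"))
f=lambda p,o:((p[0]+.5)/5.4-.5+o[0],(p[1]+.5)/5.4-.5+o[1])
t=lambda x,y:f((x,y),(200,130)); s=lambda x,y:f((x,y),(215,130))
C=[onz(T,*t(*p),.008) for p in [(235,508),(548,458),(483,48),(170,95)]]
for n,c in zip(["FL","FR","BR","BL"],C): print(n,c)
CS=[onz(S,*s(*p),.008) for p in [(168,510),(487,575),(551,255)]]
for c in CS: print("side",c)
print([np.linalg.norm(C[i]-C[(i+1)%4]) for i in range(4)])
# rigid fit; station coords FL=(-155,70) FR=(-155,-130) BR=(115,-130) BL(115,70)
L=np.array([[-.155,.07],[-.155,-.13],[.115,-.13],[.115,.07]])
def fit(L,W):
    W=np.array(W)[:,:2];lc=L.mean(0);wc=W.mean(0);a=L-lc;b=W-wc
    th=np.arctan2((a[:,0]*b[:,1]-a[:,1]*b[:,0]).sum(),(a*b).sum())
    R=np.array([[np.cos(th),-np.sin(th)],[np.sin(th),np.cos(th)]]);o=wc-R@lc
    print("th",th,np.degrees(th),"o",o,"res",(W-(L@R.T+o)).round(4).tolist());return R,o,th
R,o,th=fit(L,C); fit(L[:3],CS)
sp=R@[-.105,-.07]+o;print("spindle",sp)
p1=onz(T,*t(424,478),.097);print("peg top z97",p1,"tri",tri(T,t(424,478),S,s(352,462)))
sc=onz(T,*t(447,388),.055);print("spindle seen",sc)
for q in (sp,sc[:2]):
    v=p1[:2]-q;a=np.arctan2(v[1],v[0]);print("r",np.linalg.norm(v),"lever",a-th-(np.pi-.6),(a-th-(np.pi-.6)+2*np.pi))
# plate height: front corners of bracket plate
print("FRplate tri",tri(T,t(438,272),S,s(420,243)),"FL",tri(T,t(210,308),S,s(222,207)))
E
```

```text
FL [ 0.4909 -0.0366  0.008 ]
FR [ 0.5211 -0.23    0.008 ]
BR [ 0.7822 -0.1941  0.008 ]
BL [0.7516 0.0043 0.008 ]
side [ 0.4813 -0.0361  0.008 ]
side [ 0.5143 -0.2309  0.008 ]
side [ 0.7799 -0.1866  0.008 ]
[np.float64(0.1958032787019392), np.float64(0.2635586117161968), np.float64(0.20073155951555888), np.float64(0.2638361747274224)]
th 0.1489453045700293 8.533937330153291 o [ 0.6518 -0.0815] res [[0.0028, -0.0013], [0.0033, 0.003], [-0.0026, -0.0011], [-0.0035, -0.0005]]
th 0.16826821906800782 9.64105877877961 o [ 0.6453 -0.0779] res [[0.0005, -0.0012], [-0.0, 0.0011], [-0.0005, 0.0001]]
spindle [ 0.5583 -0.1663]
peg top z97 [ 0.502  -0.1465  0.097 ] tri (array([ 0.5019, -0.1456,  0.0899]), np.float64(0.0031107608571078666))
spindle seen [ 0.5592 -0.1641  0.055 ]
r 0.05966415553661085 lever 0.11384140799002873 6.3970267151696145
r 0.059793063748583786 lever 0.15278123918260045 6.435966546362186
FRplate tri (array([ 0.6068, -0.1457,  0.1725]), np.float64(0.009464765243513074)) FL (array([ 0.5897, -0.0246,  0.167 ]), np.float64(0.0016393138912729898))
```

Emit:
arm_command([
  {"fingers": 0.33, "offset": [15, 0, -18], "turn": -0.03},
  {"fingers": 0.33, "offset": [40, 0, -46], "turn": -0.08},
  {"fingers": 0.33, "offset": [68, 0, -78], "turn": -0.14},
  {"fingers": 0.33, "offset": [96, 0, -110], "turn": -0.2},
  {"fingers": 0.33, "offset": [124, 0, -142], "turn": -0.24},
  {"fingers": 0.33, "offset": [152, 0, -174], "turn": -0.24},
  {"fingers": 0.33, "offset": [180, 0, -206], "turn": -0.24},
  {"fingers": 0.33, "offset": [208, 0, -238], "turn": -0.24},
  {"fingers": 0.33, "offset": [236, 0, -270], "turn": -0.24},
  {"fingers": 0.33, "offset": [264, 0, -302], "turn": -0.24},
  {"fingers": 0.33, "offset": [286, 0, -327], "turn": -0.24},
  {"fingers": 0.33, "offset": [300, 0, -343], "turn": -0.24},
], squeeze=5)

```text
time_s: 1.3
eef_pos: [0.3469, 0.1524, 0.2144]
eef_rot: [[1.0, -0.0, 0.001], [-0.001, -0.0, 1.0], [-0.0, -1.0, -0.0]]
ft_force: [0.0, 0.3, 0.2]
gripper_width: 0.0302
```

```bash
python3 - <<'E'
from workcell import ctrl
from h import *
s=ctrl.get_state()
for k in ("time_s","eef_pos","eef_rot","ft_force","gripper_width"): print(k,np.array(s[k]))
E
```

```text
time_s 1.3
eef_pos [0.3469 0.1524 0.2144]
eef_rot [[ 1.     -0.0001  0.0011]
 [-0.0011 -0.0004  1.    ]
 [-0.0001 -1.     -0.0004]]
ft_force [0.0205 0.2601 0.1633]
gripper_width 0.030211779017361034
```

Emit:
arm_command([
  {"fingers": 0.33, "offset": [12, 0, -22], "turn": 0},
  {"fingers": 0.33, "offset": [28, 0, -54], "turn": 0},
  {"fingers": 0.33, "offset": [46, 0, -88], "turn": 0},
  {"fingers": 0.33, "offset": [64, 0, -122], "turn": 0},
  {"fingers": 0.33, "offset": [82, 0, -158], "turn": 0},
  {"fingers": 0.33, "offset": [100, 0, -192], "turn": 0},
  {"fingers": 0.33, "offset": [118, 0, -226], "turn": 0},
  {"fingers": 0.33, "offset": [134, 10, -258], "turn": 0},
  {"fingers": 0.33, "offset": [146, 30, -280], "turn": 0},
  {"fingers": 0.33, "offset": [152, 50, -293], "turn": 0},
  {"fingers": 0.33, "offset": [155, 62, -298], "turn": 0},
  {"fingers": 0.33, "offset": [155, 64, -298], "turn": 0},
])

```text
time_s: 2.5
eef_pos: [0.5006, -0.1429, 0.1486]
eef_rot: [[1.0, -0.003, -0.001], [0.001, 0.002, 1.0], [-0.003, -1.0, 0.002]]
ft_force: [0.5, 0.0, 0.4]
gripper_width: 0.0305
```

```bash
python3 - <<'E'
from workcell import ctrl,viewer
from h import *
s=ctrl.get_state()
for k in ("time_s","eef_pos","ft_force"): print(k,np.array(s[k]))
for n in("side","top"):
    d=viewer.snapshot(n);np.savez(n+"1.npz",**d)
    x,y,w,h=dict(side=(205,90,140,150),top=(190,110,140,120))[n]
    c=cv2.convertScaleAbs(d["color"][y:y+h,x:x+w],alpha=1.5,beta=15)
    f=4; cv2.imwrite(f"pics/{n}1z.png",cv2.resize(c,None,fx=f,fy=f,interpolation=cv2.INTER_CUBIC))
E
```

```text
time_s 2.5
eef_pos [ 0.5006 -0.1429  0.1486]
ft_force [0.4778 0.015  0.3566]
```

View pics/side1z.png

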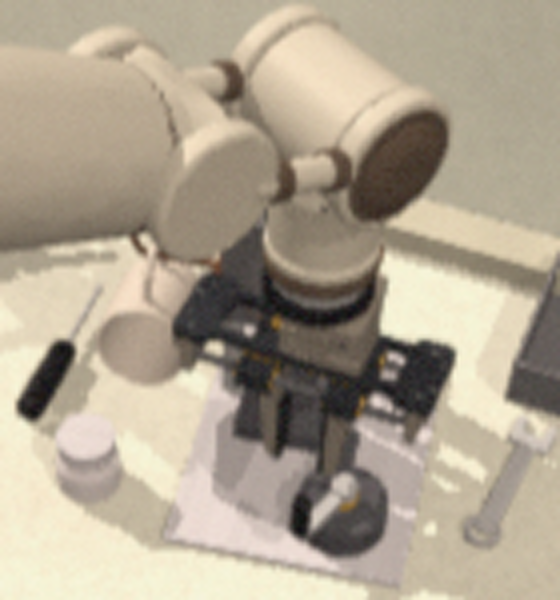

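View pics/top1z.png

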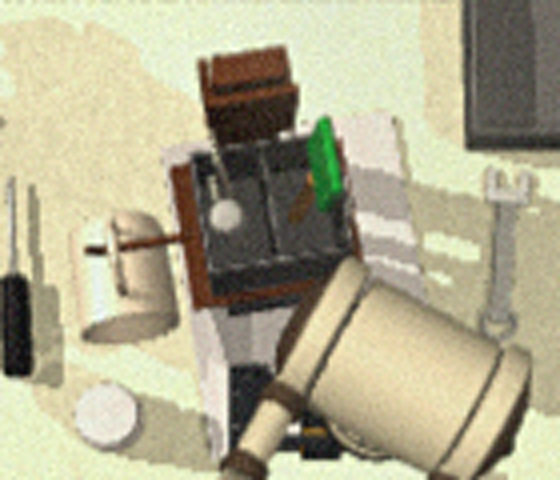

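```bash
python3 - <<'E'
from h import *
T=dict(np.load("top1.npz"));T0=dict(np.load("top0.npz"))
f=4
for n,(x,y) in dict(cylTop=(355,268),cyl=(345,300),cyl2=(300,350),cylr=(520,360),green=(325,160),greentip=(330,200),caddyfr=(340,280),caddyrim=(300,262),plateL=(205,295),plateL2=(190,250),spoon=(225,215)).items():
    u=(x+.5)/f-.5+190;v=(y+.5)/f-.5+110
    print(n,u.round(1) if hasattr(u,'round') else u,v,dep(T,u,v),dep(T0,u,v))
p=np.stack([dep(T,u,v) for v in range(150,235) for u in range(250,325)])
m=(p[:,2]>.2)&(p[:,0]>.5)
q=p[m]; print("max x by z"); 
for a in np.arange(.2,.5,.03):
    w=q[(q[:,2]>a)&(q[:,2]<=a+.03)]
    if len(w): print(a.round(2),len(w),w[:,0].min(),w[:,0].max(),w[:,1].min(),w[:,1].max())
E
```

```text
cylTop 278.375 176.625 [ 0.5576 -0.1181  0.5025] [ 0.6181 -0.1429  0.1766]
cyl 275.875 184.625 [ 0.5387 -0.1119  0.5139] [ 0.619  -0.1457  0.0263]
cyl2 264.625 197.125 [ 0.5133 -0.0886  0.5099] [ 0.5799 -0.1088  0.0061]
cylr 319.625 199.625 [ 0.5086 -0.2038  0.5028] [ 0.5718 -0.2951 -0.0007]
green 270.875 149.625 [ 0.6549 -0.1117  0.3506] [ 0.6545 -0.1116  0.3522]
greentip 272.125 159.625 [ 0.6337 -0.1157  0.331 ] [ 0.6345 -0.1159  0.3277]
caddyfr 274.625 179.625 [ 0.5503 -0.1098  0.508 ] [ 0.6095 -0.1319  0.1747]
caddyrim 264.625 175.125 [ 0.6081 -0.0993  0.2537] [ 0.6083 -0.0994  0.2524]
plateL 240.875 183.375 [ 0.5979 -0.0326  0.1785] [ 0.5983 -0.0326  0.176 ]
plateL2 237.125 172.125 [ 0.6314 -0.0216  0.1785] [ 0.6319 -0.0215  0.1758]
spoon 245.875 163.375 [ 0.62   -0.0487  0.3488] [ 0.62   -0.0487  0.3491]
max x by z
0.2 107 0.6017753029918419 0.6919819875540325 -0.13763332595563602 -0.059278831817740234
0.23 122 0.6010050484853656 0.6840737552407716 -0.13353697260644654 -0.059199146651663356
0.26 190 0.5000091899672987 0.6771001206124507 -0.1352874872738437 -0.05883863924396903
0.29 26 0.6329639515813987 0.6641639956984833 -0.11624167516759049 -0.10439760443329715
0.32 41 0.6146143851125385 0.6602709998098155 -0.11938912148483963 -0.059031029521403676
0.35 27 0.6344093890391315 0.6540041609274082 -0.12182453970813756 -0.11198461994909524
0.38 1 0.5491163757162729 0.5491163757162729 -0.12220681548298959 -0.12220681548298959
0.44 4 0.5259181954525534 0.5490943462901962 -0.12258855275875546 -0.10964773017762419
0.47 247 0.5001572071506685 0.5674268115788771 -0.21143179790731717 -0.07733276694817742
```

```bash
python3 - <<'E'
from h import *
T=dict(np.load("top0.npz"));S=dict(np.load("side0.npz"))
for D,(u0,v0) in ((T,(278,218)),(S,(280,217))):
    g=D["color"].max(2)
    for v in range(v0-5,v0+5):
        print([ (int(g[v,u]),round(float(dep(D,u,v)[2])*1000)) for u in range(u0-5,u0+6)])
    P=[];
    for v in range(v0-8,v0+9):
        for u in range(u0-8,u0+9):
            p=dep(D,u,v)
            if .088<p[2]<.107 and g[v,u]<60: P.append(p)
    P=np.array(P);print(len(P),P.mean(0),P.min(0),P.max(0))
E
```

```text
[(142, 13), (142, 7), (141, 8), (120, 8), (112, 11), (126, 53), (128, 58), (121, 56), (81, 55), (25, 29), (25, 34)]
[(139, 9), (138, 7), (144, 2), (144, 7), (122, 54), (128, 52), (123, 54), (119, 53), (103, 7), (91, 9), (116, 9)]
[(143, 3), (147, 10), (143, 6), (138, 14), (110, 56), (87, 57), (105, 56), (127, 55), (141, 2), (139, 15), (141, 11)]
[(141, 10), (146, 9), (137, 7), (109, 10), (55, 97), (32, 98), (50, 94), (80, 97), (144, 6), (149, 7), (144, 10)]
[(140, 11), (149, 10), (137, 10), (63, 96), (18, 99), (10, 99), (13, 99), (29, 97), (99, 9), (140, 5), (129, 8)]
[(145, 5), (134, 10), (115, 8), (31, 90), (7, 96), (3, 96), (14, 96), (16, 97), (75, -3), (124, -2), (116, 5)]
[(116, 9), (95, 0), (55, 1316), (4, 84), (0, 97), (5, 96), (0, 95), (48, 99), (126, 2), (137, -2), (134, -3)]
[(109, 2), (99, 7), (89, 3), (49, 63), (18, 80), (16, 96), (38, 95), (96, 3), (152, 0), (152, 5), (147, -2)]
[(134, -4), (141, 3), (138, 2), (127, 1), (83, 3), (92, -4), (124, -5), (140, 1), (147, 1), (149, 1), (144, 0)]
[(149, -3), (144, -2), (148, -3), (149, 1), (142, 5), (140, 0), (148, -6), (142, 2)
[... 582 characters left out ...]
9, 95), (14, 97), (17, 99), (23, 97), (68, 35), (97, 41), (116, 58)]
[(89, 7), (86, 7), (68, 7), (28, 90), (8, 93), (8, 96), (16, 95), (36, 89), (97, 37), (117, 53), (120, 53)]
[(90, 8), (86, 6), (62, 5), (21, 86), (3, 90), (8, 90), (14, 89), (54, 87), (114, 53), (122, 53), (121, 55)]
[(88, 10), (84, 7), (55, 6), (18, 82), (2, 85), (4, 86), (14, 85), (55, 82), (115, 55), (121, 52), (108, 56)]
[(91, 5), (85, 8), (54, 6), (14, 80), (9, 84), (12, 82), (17, 79), (60, 76), (115, 54), (111, 55), (80, 53)]
[(103, 6), (90, 1070), (52, 64), (17, 74), (5, 1070), (11, 74), (21, 72), (72, 65), (107, 56), (83, 54), (56, 39)]
21 [ 0.4951 -0.1471  0.0944] [ 0.4896 -0.1533  0.0893] [ 0.5027 -0.1401  0.0987]
```

Emit:
arm_command([
  {"fingers": 0.33, "offset": [0, 0, 0], "turn": 0},
  {"fingers": 0.33, "offset": [0, 0, 0], "turn": 0},
])

```text
time_s: 2.8
eef_pos: [0.5022, -0.143, 0.1518]
eef_rot: [[1.0, 0.002, -0.002], [0.002, -0.001, 1.0], [0.002, -1.0, -0.001]]
ft_force: [-0.8, 0.3, 0.2]
gripper_width: 0.0306
```

Emit:
arm_command([
  {"fingers": 0.33, "offset": [-1, 10, -4], "turn": 0},
  {"fingers": 0.33, "offset": [-1, 25, -4], "turn": 0},
  {"fingers": 0.33, "offset": [-1, 40, -4], "turn": 0},
  {"fingers": 0.33, "offset": [-1, 55, -4], "turn": 0},
  {"fingers": 0.33, "offset": [-1, 70, -4], "turn": 0},
  {"fingers": 0.33, "offset": [-1, 80, -4], "turn": 0},
  {"fingers": 0.33, "offset": [-1, 83, -4], "turn": 0},
  {"fingers": 0.33, "offset": [-1, 83, -4], "turn": 0},
])

```text
time_s: 3.6
eef_pos: [0.5005, -0.1473, 0.0673]
eef_rot: [[1.0, -0.001, -0.001], [0.001, 0.0, 1.0], [-0.001, -1.0, 0.0]]
ft_force: [-0.9, 0.4, 1.0]
gripper_width: 0.0304
```

```bash
cat > look.py <<'E'
import sys
from workcell import ctrl,viewer
from h import *
n=sys.argv[1]
s=ctrl.get_state()
print("t",s["time_s"],np.array(s["eef_pos"]),"F",np.array(s["ft_force"]))
d=viewer.snapshot("top")
# plate brown visible strip left of caddy: sample depth
zs=[dep(d,u,v)[2] for u,v in [(240,183),(241,183),(240,182),(237,172),(238,172),(237,173),(238,174),(239,178),(239,179),(238,175)]]
print("plate top z med",np.median(zs),np.round(np.array(zs),3))
cs=[dep(d,u,v)[2] for v in range(174,177) for u in range(252,266)]
print("caddy rim",np.median(cs))
if len(sys.argv)>2:
  for m,(x,y,w,h) in dict(side=(205,90,140,150),top=(190,110,140,120)).items():
    e=d if m=="top" else viewer.snapshot("side")
    np.savez(f"{m}{n}.npz",**e)
    c=cv2.convertScaleAbs(e["color"][y:y+h,x:x+w],alpha=1.5,beta=15)
    cv2.imwrite(f"pics/{m}{n}z.png",cv2.resize(c,None,fx=4,fy=4,interpolation=cv2.INTER_CUBIC))
E
python3 look.py 2 p
```

```text
t 3.6 [ 0.5005 -0.1473  0.0673] F [-0.8903  0.3909  1.0382]
plate top z med 0.1755587206212209 [0.18  0.175 0.176 0.171 0.178 0.175 0.177 0.179 0.174 0.174]
caddy rim 0.2625381162598609
```

View pics/side2z.png

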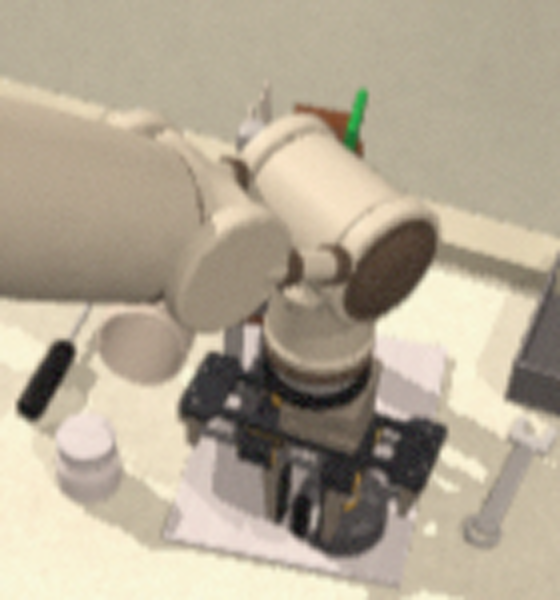

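View pics/top2z.png

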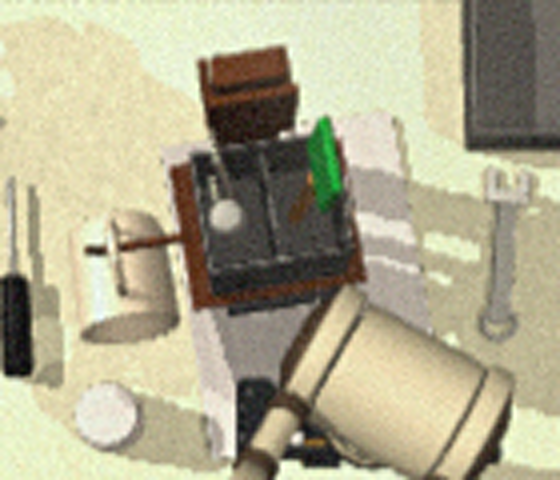

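Emit:
arm_command([
  {"fingers": 0.33, "offset": [0, 0, -3], "turn": 0},
  {"fingers": 0.33, "offset": [0, 0, -5], "turn": 0},
  {"fingers": 0.33, "offset": [-1, 0, -7], "turn": 0},
  {"fingers": 0.33, "offset": [-1, 0, -9], "turn": 0},
  {"fingers": 0.33, "offset": [-1, 0, -11], "turn": 0},
  {"fingers": 0.33, "offset": [-2, 0, -13], "turn": 0},
  {"fingers": 0.33, "offset": [-2, 0, -15], "turn": 0},
  {"fingers": 0.33, "offset": [-2, 0, -15], "turn": 0},
])

```text
time_s: 4.5
eef_pos: [0.4984, -0.1625, 0.0674]
eef_rot: [[1.0, -0.001, -0.001], [0.001, 0.0, 1.0], [-0.001, -1.0, 0.0]]
ft_force: [-1.9, 1.8, 0.1]
gripper_width: 0.0307
```

```bash
python3 look.py 3
```

```text
t 4.5 [ 0.4984 -0.1625  0.0674] F [-1.8581  1.8043  0.1013]
plate top z med 0.1752538992277668 [0.175 0.177 0.174 0.175 0.177 0.175 0.173 0.175 0.176 0.177]
caddy rim 0.2642807276233283
```

Emit:
arm_command([
  {"fingers": 0.33, "offset": [0, 0, -2], "turn": 0},
  {"fingers": 0.33, "offset": [0, 0, -4], "turn": 0},
  {"fingers": 0.33, "offset": [0, 0, -5], "turn": 0},
  {"fingers": 0.33, "offset": [0, 0, -6], "turn": 0},
  {"fingers": 0.33, "offset": [0, 0, -6], "turn": 0},
  {"fingers": 0.33, "offset": [0, 0, -6], "turn": 0},
])

```text
time_s: 5.15
eef_pos: [0.4989, -0.1685, 0.0676]
eef_rot: [[1.0, 0.0, -0.001], [0.001, -0.0, 1.0], [0.0, -1.0, -0.0]]
ft_force: [-0.6, 1.8, -0.4]
gripper_width: 0.0304
```

```bash
python3 look.py 4;python3 look.py 4;python3 look.py 4
```

```text
t 5.15 [ 0.4989 -0.1685  0.0676] F [-0.6336  1.7555 -0.3863]
plate top z med 0.17617752066827996 [0.178 0.176 0.178 0.175 0.18  0.174 0.177 0.171 0.176 0.175]
caddy rim 0.2644347798122383
t 5.2 [ 0.4989 -0.1685  0.0676] F [-1.2987  1.7641 -1.6523]
plate top z med 0.1762734862145745 [0.174 0.179 0.172 0.176 0.175 0.177 0.177 0.18  0.176 0.176]
caddy rim 0.26159493189972205
t 5.25 [ 0.4989 -0.1685  0.0676] F [-0.616   2.701  -1.0786]
plate top z med 0.17596991964636266 [0.179 0.174 0.173 0.177 0.176 0.176 0.174 0.178 0.172 0.179]
caddy rim 0.26317774453506637
```

Emit:
arm_command([
  {"fingers": 0.33, "offset": [0, 0, -1], "turn": 0},
  {"fingers": 0.33, "offset": [0, 0, -2], "turn": 0},
  {"fingers": 0.33, "offset": [0, 0, -3], "turn": 0},
  {"fingers": 0.33, "offset": [0, 0, -3], "turn": 0},
  {"fingers": 0.33, "offset": [0, 0, -3], "turn": 0},
])

```text
time_s: 5.8
eef_pos: [0.4988, -0.1715, 0.0677]
eef_rot: [[1.0, 0.0, -0.001], [0.001, -0.0, 1.0], [0.0, -1.0, -0.0]]
ft_force: [-1.4, 1.2, 0.2]
gripper_width: 0.0304
```

```bash
python3 look.py 4;python3 look.py 4;python3 look.py 4
```

```text
t 5.8 [ 0.4988 -0.1715  0.0677] F [-1.3682  1.2212  0.215 ]
plate top z med 0.17547578960460752 [0.178 0.175 0.178 0.175 0.172 0.174 0.174 0.176 0.18  0.176]
caddy rim 0.26301171564734627
t 5.85 [ 0.4989 -0.1715  0.0677] F [-1.2887  2.014  -0.0606]
plate top z med 0.17735566590567353 [0.177 0.177 0.175 0.178 0.179 0.175 0.174 0.174 0.178 0.178]
caddy rim 0.2631962620252294
t 5.9 [ 0.4989 -0.1715  0.0677] F [-0.9276  1.4676 -1.5584]
plate top z med 0.17647787799573944 [0.174 0.177 0.178 0.178 0.176 0.177 0.179 0.175 0.171 0.175]
caddy rim 0.2647710094185738
```

Emit:
arm_command([
  {"fingers": 0.33, "offset": [0, 0, -1], "turn": 0},
  {"fingers": 0.33, "offset": [0, 0, -2], "turn": 0},
  {"fingers": 0.33, "offset": [0, 0, -3], "turn": 0},
  {"fingers": 0.33, "offset": [0, 0, -3], "turn": 0},
  {"fingers": 0.33, "offset": [0, 0, -3], "turn": 0},
])

```text
time_s: 6.45
eef_pos: [0.4989, -0.1746, 0.0677]
eef_rot: [[1.0, 0.0, -0.001], [0.001, -0.0, 1.0], [0.0, -1.0, -0.0]]
ft_force: [-0.8, 1.9, -1.0]
gripper_width: 0.0306
```

```bash
python3 look.py 4;python3 look.py 4
```

```text
t 6.45 [ 0.4989 -0.1746  0.0677] F [-0.7559  1.9223 -0.9916]
plate top z med 0.17652720718621906 [0.174 0.176 0.18  0.179 0.172 0.178 0.177 0.174 0.175 0.177]
caddy rim 0.2643818046676397
t 6.5 [ 0.4989 -0.1745  0.0676] F [-0.8504  1.9623 -0.1789]
plate top z med 0.17625956807678855 [0.179 0.176 0.176 0.177 0.176 0.179 0.176 0.177 0.173 0.176]
caddy rim 0.2648517637143174
```

Emit:
arm_command([
  {"fingers": 0.33, "offset": [0, 0, -1], "turn": 0},
  {"fingers": 0.33, "offset": [0, 0, -2], "turn": 0},
  {"fingers": 0.33, "offset": [0, 0, -3], "turn": 0},
  {"fingers": 0.33, "offset": [0, 0, -3], "turn": 0},
  {"fingers": 0.33, "offset": [0, 0, -3], "turn": 0},
])

```text
time_s: 7.05
eef_pos: [0.4988, -0.1775, 0.0676]
eef_rot: [[1.0, 0.0, -0.001], [0.001, -0.0, 1.0], [0.0, -1.0, -0.0]]
ft_force: [-0.9, 2.8, 0.5]
gripper_width: 0.0301
```

```bash
python3 look.py 4;python3 look.py 4
```

```text
t 7.05 [ 0.4988 -0.1775  0.0676] F [-0.9059  2.8289  0.4566]
plate top z med 0.17623039720489764 [0.174 0.179 0.175 0.178 0.176 0.178 0.178 0.175 0.171 0.177]
caddy rim 0.2640514951814731
t 7.1 [ 0.4988 -0.1775  0.0676] F [0.1002 1.7743 0.6303]
plate top z med 0.1755838251149282 [0.173 0.175 0.175 0.177 0.176 0.175 0.176 0.178 0.179 0.173]
caddy rim 0.26431931638648165
```

Emit:
arm_command([
  {"fingers": 0.33, "offset": [0, 0, -1], "turn": 0},
  {"fingers": 0.33, "offset": [0, 0, -2], "turn": 0},
  {"fingers": 0.33, "offset": [0, 0, -3], "turn": 0},
  {"fingers": 0.33, "offset": [0, 0, -3], "turn": 0},
  {"fingers": 0.33, "offset": [0, 0, -3], "turn": 0},
])

```text
time_s: 7.65
eef_pos: [0.4989, -0.1805, 0.0676]
eef_rot: [[1.0, 0.0, -0.001], [0.001, -0.0, 1.0], [0.0, -1.0, -0.0]]
ft_force: [0.5, 1.2, -0.4]
gripper_width: 0.0304
```

```bash
python3 look.py 4;python3 look.py 4
```

```text
t 7.65 [ 0.4989 -0.1805  0.0676] F [ 0.5087  1.2243 -0.424 ]
plate top z med 0.16939858766360416 [0.171 0.168 0.171 0.17  0.17  0.168 0.173 0.168 0.167 0.169]
caddy rim 0.25541403195603973
t 7.7 [ 0.4989 -0.1805  0.0676] F [-1.6601  2.0131 -0.0598]
plate top z med 0.16889630218201235 [0.17  0.169 0.168 0.166 0.17  0.166 0.17  0.17  0.167 0.168]
caddy rim 0.25667575749219096
```

Emit:
arm_command([
  {"fingers": 0.33, "offset": [0, 0, 0], "turn": 0},
  {"fingers": 0.33, "offset": [0, 0, 0], "turn": 0},
  {"fingers": 0.33, "offset": [0, 0, 0], "turn": 0},
])

```text
time_s: 8.05
eef_pos: [0.4988, -0.1805, 0.0676]
eef_rot: [[1.0, 0.0, -0.001], [0.001, -0.0, 1.0], [0.0, -1.0, -0.0]]
ft_force: [-1.8, 0.7, 0.1]
gripper_width: 0.0306
```

```bash
python3 look.py 4;python3 look.py 4
```

```text
t 8.05 [ 0.4988 -0.1805  0.0676] F [-1.8494  0.7171  0.1208]
plate top z med 0.1656893295115458 [0.165 0.166 0.167 0.166 0.161 0.165 0.167 0.163 0.161 0.166]
caddy rim 0.24888982946936566
t 8.1 [ 0.4989 -0.1805  0.0676] F [-0.1401  1.6984 -0.7933]
plate top z med 0.16261243734796882 [0.165 0.162 0.167 0.164 0.163 0.163 0.162 0.155 0.159 0.163]
caddy rim 0.2503931185052931
```

Emit:
arm_command([
  {"fingers": 0.33, "offset": [0, 0, 0], "turn": 0},
  {"fingers": 0.33, "offset": [0, 0, 0], "turn": 0},
  {"fingers": 0.33, "offset": [0, 0, 0], "turn": 0},
  {"fingers": 0.33, "offset": [0, 0, 0], "turn": 0},
  {"fingers": 0.33, "offset": [0, 0, 0], "turn": 0},
  {"fingers": 0.33, "offset": [0, 0, 0], "turn": 0},
])

```text
time_s: 8.75
eef_pos: [0.4989, -0.1805, 0.0677]
eef_rot: [[1.0, 0.0, -0.001], [0.001, -0.0, 1.0], [0.0, -1.0, -0.0]]
ft_force: [-0.6, 1.7, -0.7]
gripper_width: 0.0305
```

```bash
cat > plate.py <<'E'
# brown plate: depth histogram over brown px
from workcell import ctrl,viewer
from h import *
d=viewer.snapshot("top");c=d["color"].astype(int)
m=(c[...,2]>c[...,0]+25)&(c[...,2]<140)
P=np.array([dep(d,u,v) for v in range(155,195) for u in range(228,285) if m[v,u]])
P=P[(P[:,2]>.11)&(P[:,2]<.2)];print(ctrl.get_state()["time_s"],"brown plate z",len(P),np.median(P[:,2]),P.mean(0))
E
python3 look.py 4;python3 plate.py
```

```text
t 8.75 [ 0.4989 -0.1805  0.0677] F [-0.5764  1.7371 -0.7372]
plate top z med 0.15373309161229154 [0.153 0.149 0.152 0.15  0.153 0.155 0.156 0.154 0.154 0.156]
caddy rim 0.17781889005937812
8.85 brown plate z 282 0.15229571729372882 [ 0.6295 -0.0476  0.1511]
```

Emit:
arm_command([
  {"fingers": 0.33, "offset": [0, 0, 0], "turn": 0},
  {"fingers": 0.33, "offset": [0, 0, 0], "turn": 0},
  {"fingers": 0.33, "offset": [0, 0, 0], "turn": 0},
  {"fingers": 0.33, "offset": [0, 0, 0], "turn": 0},
  {"fingers": 0.33, "offset": [0, 0, 0], "turn": 0},
  {"fingers": 0.33, "offset": [0, 0, 0], "turn": 0},
  {"fingers": 0.33, "offset": [0, 0, 0], "turn": 0},
  {"fingers": 0.33, "offset": [0, 0, 0], "turn": 0},
  {"fingers": 0.33, "offset": [0, 0, 0], "turn": 0},
  {"fingers": 0.33, "offset": [0, 0, 0], "turn": 0},
  {"fingers": 0.33, "offset": [0, 0, 0], "turn": 0},
  {"fingers": 0.33, "offset": [0, 0, 0], "turn": 0},
])

```text
time_s: 10.05
eef_pos: [0.4988, -0.1804, 0.0676]
eef_rot: [[1.0, -0.0, -0.001], [0.001, 0.0, 1.0], [-0.0, -1.0, 0.0]]
ft_force: [0.5, -0.1, 0.0]
gripper_width: 0.0303
```

```bash
python3 plate.py;python3 plate.py;python3 plate.py
```

```text
10.1 brown plate z 274 0.1357268979473103 [ 0.6317 -0.0504  0.1372]
10.15 brown plate z 275 0.1355227428112935 [ 0.6319 -0.0539  0.1373]
10.2 brown plate z 280 0.1358023321397427 [ 0.6318 -0.0519  0.137 ]
```

Emit:
arm_command([
  {"fingers": 0.33, "offset": [0, 0, 0], "turn": 0},
  {"fingers": 0.33, "offset": [0, 0, 0], "turn": 0},
  {"fingers": 0.33, "offset": [0, 0, 0], "turn": 0},
  {"fingers": 0.33, "offset": [0, 0, 0], "turn": 0},
  {"fingers": 0.33, "offset": [0, 0, 0], "turn": 0},
  {"fingers": 0.33, "offset": [0, 0, 0], "turn": 0},
  {"fingers": 0.33, "offset": [0, 0, 0], "turn": 0},
  {"fingers": 0.33, "offset": [0, 0, 0], "turn": 0},
])

```text
time_s: 11.0
eef_pos: [0.4988, -0.1804, 0.0676]
eef_rot: [[1.0, 0.0, -0.001], [0.001, -0.0, 1.0], [0.0, -1.0, -0.0]]
ft_force: [-0.0, -0.4, 0.3]
gripper_width: 0.0305
```

```bash
python3 plate.py;python3 plate.py;python3 look.py 5 p
```

```text
11.05 brown plate z 268 0.13609476280563004 [ 0.6323 -0.0503  0.1373]
11.1 brown plate z 272 0.13585491318050436 [ 0.632  -0.0496  0.1374]
t 11.1 [ 0.4988 -0.1804  0.0676] F [-0.0619 -1.1968  0.0688]
plate top z med 0.13549473391205324 [0.136 0.134 0.138 0.137 0.135 0.132 0.133 0.134 0.138 0.141]
caddy rim 0.14024524041554953
```

View pics/top5z.png

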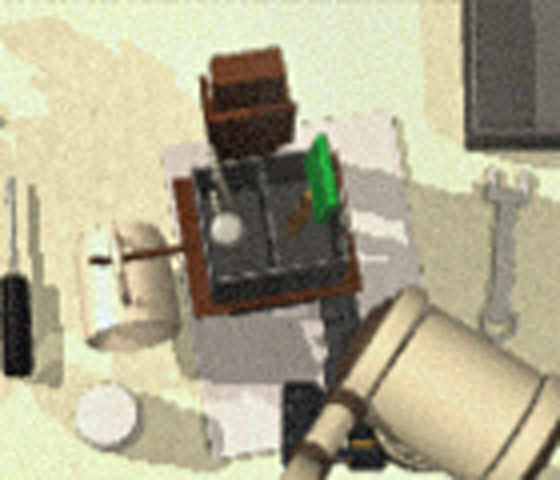

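View pics/side5z.png

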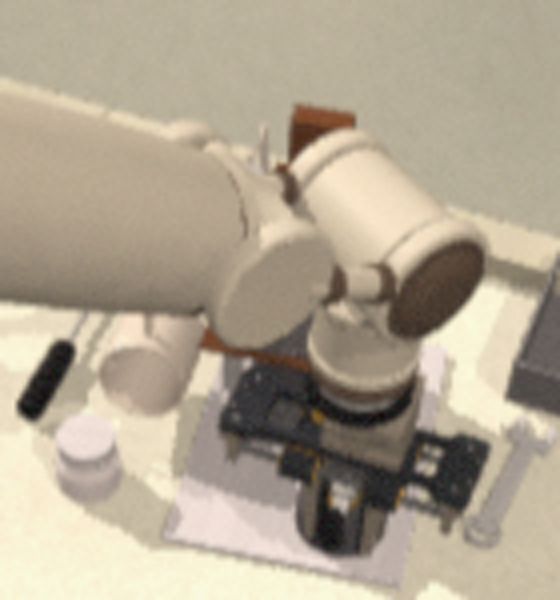

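The plate's top is steady at 0.1355 m, which matches the expected 0.135 m, so the bracket is down on its posts. The top view shows the plate around (270,310) in the zoom, lower and clear of the arm. Next I'll close the lever.

Emit:
arm_command([
  {"fingers": 0.33, "offset": [0, 0, 4], "turn": 0},
  {"fingers": 0.33, "offset": [0, 0, 7], "turn": 0.05},
  {"fingers": 0.33, "offset": [0, 0, 7], "turn": 0.12},
  {"fingers": 0.33, "offset": [0, 0, 7], "turn": 0.2},
  {"fingers": 0.33, "offset": [0, 0, 10], "turn": 0.2},
  {"fingers": 0.33, "offset": [0, 0, 13], "turn": 0.2},
  {"fingers": 0.33, "offset": [0, 0, 15], "turn": 0.2},
  {"fingers": 0.33, "offset": [0, 0, 17], "turn": 0.2},
  {"fingers": 0.33, "offset": [0, 0, 20], "turn": 0.2},
  {"fingers": 0.33, "offset": [0, 0, 23], "turn": 0.2},
  {"fingers": 0.33, "offset": [0, 0, 26], "turn": 0.2},
  {"fingers": 0.33, "offset": [0, 0, 26], "turn": 0.2},
])

```text
time_s: 12.4
eef_pos: [0.4974, -0.1548, 0.0674]
eef_rot: [[0.981, -0.003, 0.196], [-0.196, -0.001, 0.981], [-0.003, -1.0, -0.002]]
ft_force: [-4.4, -3.9, 1.2]
gripper_width: 0.0305
```

```bash
python3 look.py 6 p
```

```text
t 12.4 [ 0.4974 -0.1548  0.0674] F [-4.4033 -3.9288  1.2283]
plate top z med 0.13481018405223888 [0.132 0.135 0.137 0.136 0.135 0.133 0.134 0.136 0.135 0.136]
caddy rim 0.14027256837410473
```

View pics/side6z.png

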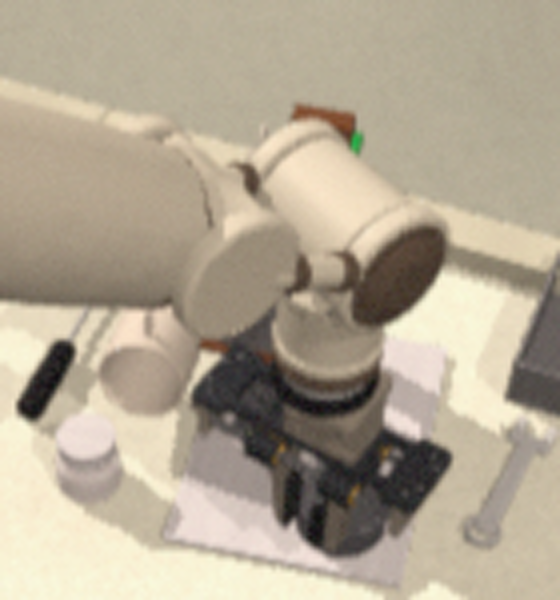

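Emit:
arm_command([
  {"fingers": 0.33, "offset": [-1, 0, 2], "turn": 0},
  {"fingers": 0.33, "offset": [-2, 0, 5], "turn": 0},
  {"fingers": 0.33, "offset": [-2, 0, 8], "turn": 0},
  {"fingers": 0.33, "offset": [-2, 0, 10], "turn": 0},
  {"fingers": 0.33, "offset": [-2, 0, 12], "turn": 0},
  {"fingers": 0.33, "offset": [-2, 0, 12], "turn": 0},
])

```text
time_s: 13.1
eef_pos: [0.4978, -0.1425, 0.0673]
eef_rot: [[0.981, -0.003, 0.196], [-0.196, -0.001, 0.981], [-0.003, -1.0, -0.001]]
ft_force: [-4.7, -3.3, 1.0]
gripper_width: 0.0305
```

Emit:
arm_command([
  {"fingers": 0.33, "offset": [-0.5, 0, 1], "turn": 0},
  {"fingers": 0.33, "offset": [-0.5, 0, 2], "turn": 0},
  {"fingers": 0.33, "offset": [-0.5, 0, 3], "turn": 0},
  {"fingers": 0.33, "offset": [-0.5, 0, 4], "turn": 0},
  {"fingers": 0.33, "offset": [-0.5, 0, 4], "turn": 0},
])

```text
time_s: 13.6
eef_pos: [0.4983, -0.1387, 0.0673]
eef_rot: [[0.981, -0.003, 0.196], [-0.196, -0.001, 0.981], [-0.002, -1.0, -0.002]]
ft_force: [-4.2, -4.0, -0.6]
gripper_width: 0.0304
```

Emit:
arm_command([
  {"fingers": 0.33, "offset": [0, 0, 1], "turn": 0},
  {"fingers": 0.33, "offset": [0, 0, 2], "turn": 0},
  {"fingers": 0.33, "offset": [0, 0, 2], "turn": 0},
])

```text
time_s: 13.9
eef_pos: [0.4987, -0.1367, 0.0673]
eef_rot: [[0.98, -0.003, 0.197], [-0.197, -0.001, 0.98], [-0.003, -1.0, -0.001]]
ft_force: [-4.7, -3.7, 0.6]
gripper_width: 0.0308
```

Emit:
arm_command([
  {"fingers": 0.33, "offset": [0, 0, 1], "turn": 0},
  {"fingers": 0.33, "offset": [0, 0, 2], "turn": 0},
  {"fingers": 0.33, "offset": [0, 0, 2], "turn": 0},
])

```text
time_s: 14.2
eef_pos: [0.4991, -0.1348, 0.0673]
eef_rot: [[0.98, -0.003, 0.197], [-0.197, -0.001, 0.98], [-0.002, -1.0, -0.002]]
ft_force: [-4.2, -3.3, -0.2]
gripper_width: 0.0303
```

Emit:
arm_command([
  {"fingers": 0.33, "offset": [0, 0, 1], "turn": 0},
  {"fingers": 0.33, "offset": [0, 0, 1.5], "turn": 0},
  {"fingers": 0.33, "offset": [0, 0, 1.5], "turn": 0},
])

```text
time_s: 14.5
eef_pos: [0.4994, -0.1334, 0.0673]
eef_rot: [[0.98, -0.003, 0.197], [-0.197, -0.001, 0.98], [-0.002, -1.0, -0.002]]
ft_force: [-3.4, -4.8, 0.4]
gripper_width: 0.0304
```

Emit:
arm_command([
  {"fingers": 0.33, "offset": [0, 0, 1], "turn": 0},
  {"fingers": 0.33, "offset": [0, 0, 1.5], "turn": 0},
  {"fingers": 0.33, "offset": [0, 0, 1.5], "turn": 0},
])

```text
time_s: 14.8
eef_pos: [0.4998, -0.1319, 0.0673]
eef_rot: [[0.98, -0.002, 0.197], [-0.197, -0.001, 0.98], [-0.002, -1.0, -0.002]]
ft_force: [-2.9, -4.2, 0.4]
gripper_width: 0.0304
```

Emit:
arm_command([
  {"fingers": 0.33, "offset": [0, 0, 1], "turn": 0},
  {"fingers": 0.33, "offset": [0, 0, 1], "turn": 0},
  {"fingers": 0.33, "offset": [0, 0, 1], "turn": 0},
])

```text
time_s: 15.1
eef_pos: [0.5001, -0.131, 0.0673]
eef_rot: [[0.98, -0.002, 0.197], [-0.197, -0.001, 0.98], [-0.002, -1.0, -0.002]]
ft_force: [-3.4, -4.4, -0.7]
gripper_width: 0.0307
```

Emit:
arm_command([
  {"fingers": 0.33, "offset": [0, 0, 1], "turn": 0},
  {"fingers": 0.33, "offset": [0, 0, 1], "turn": 0},
  {"fingers": 0.33, "offset": [0, 0, 1], "turn": 0},
])

```text
time_s: 15.4
eef_pos: [0.5003, -0.13, 0.0673]
eef_rot: [[0.98, -0.002, 0.197], [-0.197, -0.001, 0.98], [-0.002, -1.0, -0.002]]
ft_force: [-3.5, -3.3, -0.4]
gripper_width: 0.0304
```

Emit:
arm_command([
  {"fingers": 0.33, "offset": [0, 0, 1], "turn": 0},
  {"fingers": 0.33, "offset": [0, 0, 1], "turn": 0},
  {"fingers": 0.33, "offset": [0, 0, 1], "turn": 0},
])

```text
time_s: 15.7
eef_pos: [0.5006, -0.1291, 0.0674]
eef_rot: [[0.98, -0.002, 0.197], [-0.197, -0.001, 0.98], [-0.001, -1.0, -0.002]]
ft_force: [-2.0, -5.0, -0.9]
gripper_width: 0.0304
```

Emit:
arm_command([
  {"fingers": 0.33, "offset": [0, 0, 1], "turn": 0},
  {"fingers": 0.33, "offset": [0, 0, 1], "turn": 0},
  {"fingers": 0.33, "offset": [0, 0, 1], "turn": 0},
])

```text
time_s: 16.0
eef_pos: [0.5009, -0.1283, 0.0673]
eef_rot: [[0.98, -0.002, 0.197], [-0.197, -0.002, 0.98], [-0.001, -1.0, -0.002]]
ft_force: [-3.3, -4.6, -1.2]
gripper_width: 0.0306
```

Emit:
arm_command([
  {"fingers": 0.33, "offset": [0, 0, 1], "turn": 0},
  {"fingers": 0.33, "offset": [0, 0, 1], "turn": 0},
  {"fingers": 0.33, "offset": [0, 0, 1], "turn": 0},
])

```text
time_s: 16.3
eef_pos: [0.5011, -0.1276, 0.0673]
eef_rot: [[0.98, -0.001, 0.197], [-0.197, -0.002, 0.98], [-0.001, -1.0, -0.002]]
ft_force: [-2.5, -6.4, -1.6]
gripper_width: 0.0304
```

Emit:
arm_command([
  {"fingers": 0.33, "offset": [0, 0, 1], "turn": 0},
  {"fingers": 0.33, "offset": [0, 0, 1], "turn": 0},
  {"fingers": 0.33, "offset": [0, 0, 1], "turn": 0},
])

```text
time_s: 16.6
eef_pos: [0.5013, -0.127, 0.0673]
eef_rot: [[0.98, -0.001, 0.197], [-0.197, -0.003, 0.98], [-0.001, -1.0, -0.003]]
ft_force: [-2.4, -6.5, -2.2]
gripper_width: 0.0302
```

Emit:
arm_command([
  {"fingers": 0.33, "offset": [0, 0, 1], "turn": 0},
  {"fingers": 0.33, "offset": [0, 0, 1], "turn": 0},
  {"fingers": 0.33, "offset": [0, 0, 1], "turn": 0},
])

```text
time_s: 16.9
eef_pos: [0.5016, -0.1264, 0.0673]
eef_rot: [[0.98, -0.001, 0.197], [-0.197, -0.004, 0.98], [-0.001, -1.0, -0.004]]
ft_force: [-1.8, -8.3, -2.5]
gripper_width: 0.0304
```

Emit:
arm_command([
  {"fingers": 0.33, "offset": [0, 0, 1], "turn": 0},
  {"fingers": 0.33, "offset": [0, 0, 2], "turn": 0},
  {"fingers": 0.33, "offset": [0, 0, 2], "turn": 0},
])

```text
time_s: 17.2
eef_pos: [0.502, -0.1245, 0.0673]
eef_rot: [[0.981, -0.001, 0.196], [-0.197, -0.004, 0.98], [-0.001, -1.0, -0.004]]
ft_force: [-2.5, -10.1, -3.1]
gripper_width: 0.0341
```

Emit:
arm_command([
  {"fingers": 0.33, "offset": [0, 0, 1], "turn": 0},
  {"fingers": 0.33, "offset": [0, 0, 1], "turn": 0},
  {"fingers": 0.33, "offset": [0, 0, 1], "turn": 0},
])

```text
time_s: 17.5
eef_pos: [0.5021, -0.1236, 0.0673]
eef_rot: [[0.98, -0.001, 0.197], [-0.197, -0.004, 0.98], [-0.001, -1.0, -0.004]]
ft_force: [-2.6, -10.3, -2.8]
gripper_width: 0.0359
```

Emit:
arm_command([
  {"fingers": 0.33, "offset": [0, 0, 0], "turn": 0},
  {"fingers": 0.33, "offset": [0, 0, 0], "turn": 0},
  {"fingers": 0.33, "offset": [0, 0, 0], "turn": 0},
], squeeze=6)

```text
time_s: 17.8
eef_pos: [0.5022, -0.1242, 0.0674]
eef_rot: [[0.981, -0.001, 0.196], [-0.196, -0.005, 0.98], [-0.0, -1.0, -0.005]]
ft_force: [-2.1, -11.4, -4.8]
gripper_width: 0.0332
```

```bash
python3 look.py 7;python3 look.py 7;python3 look.py 7
```

```text
t 17.8 [ 0.5022 -0.1242  0.0674] F [ -2.1313 -11.4138  -4.821 ]
plate top z med 0.1343674341728056 [0.134 0.134 0.131 0.132 0.136 0.13  0.135 0.134 0.135 0.137]
caddy rim 0.14110685182177596
t 17.85 [ 0.5022 -0.1242  0.0673] F [ -2.7784 -11.6739  -4.113 ]
plate top z med 0.1353471851344309 [0.134 0.131 0.138 0.141 0.136 0.135 0.135 0.139 0.138 0.134]
caddy rim 0.14045103909543333
t 17.9 [ 0.5022 -0.1242  0.0673] F [ -1.3355 -12.718   -3.9819]
plate top z med 0.13698313555012231 [0.135 0.138 0.139 0.135 0.137 1.316 0.137 0.131 0.136 0.138]
caddy rim 0.14060258113100788
```

Emit:
arm_command([
  {"fingers": 0.33, "offset": [0, 0, -2], "turn": 0},
  {"fingers": 0.33, "offset": [0, 0, -4], "turn": 0},
  {"fingers": 0.33, "offset": [0, 0, -6], "turn": 0},
  {"fingers": 0.33, "offset": [0, 0, -8], "turn": 0},
  {"fingers": 0.33, "offset": [0, 0, -8], "turn": 0},
  {"fingers": 0.33, "offset": [0, 0, -8], "turn": 0},
])

```text
time_s: 18.55
eef_pos: [0.5014, -0.1291, 0.0677]
eef_rot: [[0.98, 0.0, 0.197], [-0.197, 0.0, 0.98], [0.0, -1.0, 0.0]]
ft_force: [-0.7, 0.3, 0.0]
gripper_width: 0.0304
```

Emit:
arm_command([
  {"fingers": 0.33, "offset": [0, 0, -2], "turn": 0},
  {"fingers": 0.33, "offset": [0, 0, -3], "turn": 0},
  {"fingers": 0.33, "offset": [0, -5, -3], "turn": 0},
  {"fingers": 0.33, "offset": [0, -15, -3], "turn": 0},
  {"fingers": 0.33, "offset": [0, -30, -3], "turn": 0},
  {"fingers": 0.33, "offset": [0, -50, -3], "turn": 0},
  {"fingers": 0.33, "offset": [0, -75, -3], "turn": 0},
  {"fingers": 0.33, "offset": [0, -100, -3], "turn": 0},
  {"fingers": 0.33, "offset": [0, -110, -3], "turn": 0},
  {"fingers": 0.33, "offset": [0, -110, -3], "turn": 0},
])

```text
time_s: 19.55
eef_pos: [0.5018, -0.1329, 0.1797]
eef_rot: [[0.98, 0.004, 0.197], [-0.197, -0.002, 0.98], [0.004, -1.0, -0.001]]
ft_force: [-0.3, 0.1, -0.1]
gripper_width: 0.0303
```

Emit:
arm_command([
  {"fingers": 0.33, "offset": [-20, 0, 10], "turn": 0},
  {"fingers": 0.33, "offset": [-50, 0, 30], "turn": 0},
  {"fingers": 0.33, "offset": [-80, 0, 60], "turn": 0},
  {"fingers": 0.33, "offset": [-110, 0, 95], "turn": 0},
  {"fingers": 0.33, "offset": [-130, 0, 130], "turn": 0},
  {"fingers": 0.33, "offset": [-150, 0, 165], "turn": 0},
  {"fingers": 0.33, "offset": [-170, 0, 200], "turn": 0},
  {"fingers": 0.33, "offset": [-185, 0, 230], "turn": 0},
  {"fingers": 0.33, "offset": [-195, 0, 250], "turn": 0},
  {"fingers": 0.33, "offset": [-200, 0, 255], "turn": 0},
  {"fingers": 0.33, "offset": [-200, 0, 255], "turn": 0},
])

```text
time_s: 20.65
eef_pos: [0.354, 0.1573, 0.1766]
eef_rot: [[0.981, -0.002, 0.196], [-0.196, -0.001, 0.981], [-0.002, -1.0, -0.001]]
ft_force: [-0.4, 0.9, 0.3]
gripper_width: 0.0302
```

```bash
python3 look.py 8 p;python3 plate.py; python3 - <<'E'
from h import *
a=np.load("top0.npz")["color"];b=np.load("top8.npz")["color"]
cv2.imwrite("pics/topfull8.png",b)
T=dict(np.load("top8.npz"));g=T["color"].max(2)
P=np.array([dep(T,u,v) for v in range(205,228) for u in range(262,295) if g[v,u]<60]);P=P[(P[:,2]>.088)&(P[:,2]<.107)];print("peg",len(P),P.mean(0))
E
```

```text
t 20.65 [0.354  0.1573 0.1766] F [-0.4381  0.8659  0.3073]
plate top z med 0.13615425520688595 [0.137 0.134 0.137 0.139 0.136 0.135 0.133 0.137 0.136 0.139]
caddy rim 0.13991716333510273
20.8 brown plate z 276 0.13608047437281312 [ 0.6313 -0.0517  0.1376]
peg 16 [ 0.507  -0.1369  0.0973]
```

View pics/topfull8.png

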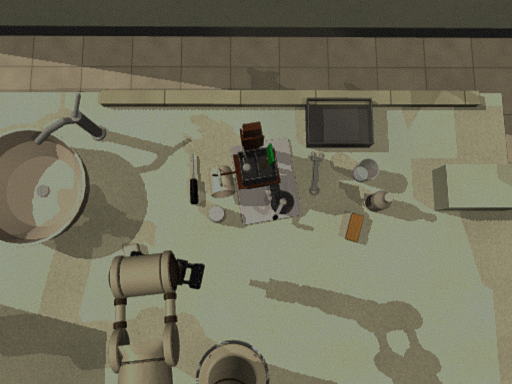

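View pics/side8z.png

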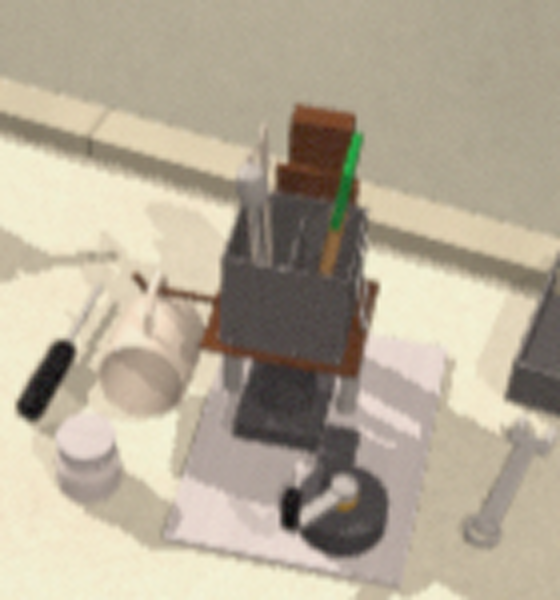

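The plate rests on its posts, the peg is at the shut position near (275,217) in the top view, and the arm is clear of everything. I'll hand in the job now.

```bash
python3 -c "
from workcell import ctrl
print(ctrl.finish_job())"
```

```text
the job is handed in; nothing more can be done
None
```

The bracket is down on its two posts, the lever is pressed shut against its seat, and the job was handed in at about 21 s with the arm clear.

- **Lowering:** I straddled the peg with the fingertips about 30 mm apart, without gripping it, and opened the lever in small steps to about 0.58 rad. The bracket sank steadily at about 13 mm/s, measured from depth images. I held it there until the plate's top stayed at 0.1355 m, against 0.135 m expected at rest.
- **Closing:** I pushed the lever back until the seat's rising force was clear, then pressed at about 11.5 N along the peg's path. The largest wrist reading I took was about 13 N in total, under the 20 N limit. I then backed off to no contact, lifted straight up and moved away.
- **Last checks:** The plate's top reads 0.136 m. The peg sits at about -0.06 rad, within the seat range. Force readings were near zero once I let go. Everything on the counter that I could see looked where it started; the bar of soap was hidden behind the arm in the last picture, but the arm's path did not go near it.
- **Disagreements:** While closing there was an unexpected sideways drag of about 4 N on the peg, probably the pad sticking to it. At 5 N grip the fingers were pushed open by about 5 mm under load, so I raised the grip to 6 N for the final press. The two camera views differed by up to about 6 mm on the station's position, so I took the peg and spindle positions from the top view.

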